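# Open the safety-capped reagent tub

## Task

Take the safety cap off the white tub that is clamped on the bench: squeeze its two side tabs fully in, turn the cap anticlockwise (seen from above) until you feel its stop, without forcing it, and lift it straight off the neck. Then set the cap down gently, open side down, flat in the low steel tray, let go of it, and leave the other things on the bench where they are.

Things in the scene. Friction and masses are not known exactly. Their poses are not given: they have to be found in the camera images.
- tub: White round plastic tub, 62 mm across, clamped immovably in an aluminium holder plate 110 x 100 x 10 mm. Origin: under the plate's centre, on the bench; z is the tub's axis, up. Its shoulder is 80 mm above the origin. The neck is brittle: no push, pull or turn may load the tub with more than 35 N (about 0.5 N m of turning against the stop).
- tub_rim (a point): Centre of the top of the tub's neck, 112.5 mm above the tub's origin; neck 32 mm across, under the cap. A hidden bayonet lets the cap rise 2.5 mm, then holds it, until it is turned anticlockwise seen from above. It comes free 0.45 to 1.15 rad from the start (differs each time); a hard stop lies 0.08 rad beyond that. At the stop it lifts straight off.
- tub_posts (a point): On the tub's axis at the height of the tops of two small catch posts at the shoulder's edge, 87 mm above the tub's origin. Keep the fingertips above it. Unsqueezed, the feet of the cap's tabs run against the posts after 0.3 rad of turn; with both tabs fully in they pass inside the posts.
- cap: Grey ribbed round safety cap on the tub's neck, 50 mm across the skirt, 36 mm tall, about 75 g. Origin: centre of its underside, at the start 81.5 mm above the tub's origin; z up. Flat squeeze tabs at its +y and -y sides, 20 mm wide, 6 to 31 mm above the origin, outer faces 60 mm apart at rest, 50 mm fully squeezed. Sideways play on the neck about 1 mm; lifted 35 mm it is clear.
- tab_a (a joint): How far the +y tab is pressed in, m: 0 at rest, 0.005 fully in. Spring: 3 N to start, 14 N fully in.
- tab_b (a joint): The same for the -y tab.
- tray: Low rectangular steel tray, 140 (x) x 120 (y) mm, rim 10 mm high, walls 3 mm, floor 3 mm thick, fixed to the bench. Origin: centre of its underside.
- bottle_small: Neighbour: small clear bottle with a plain round screw cap, 56 mm across, 110 mm tall. Origin: centre of its underside. Not to be disturbed.
- timer: Neighbour: small flat bench timer, 68 x 64 x 19 mm. Origin: centre of its underside. Not to be disturbed.
Not all that is in view belongs to the job. Several things have the shape of the cap; the one meant has the colours described above.

How it is judged:
By the outcome, as a careful person would: the job done as asked, in the order asked, and still so for the second after the job is handed in, with the robot touching nothing.
It also fails if it takes over 72 s, if anything falls off the work surface, if the arm or the gripper's body presses on something with over 40 N, if the wrist force passes 120 N, or if a joint passes its speed limit or range.

## Robot

A 6-joint arm with a two-finger parallel gripper is mounted at the origin on a cart in front of the work surface, level with it; the furniture and walls round the work are solid. World frame = base frame: x ahead of the robot, y to its left, z up, the work surface at z = 0. Lengths are in m, angles in rad, forces in N, time in s.
With the tool pointing down it reaches from about 0.3 to 0.875 m from the base axis. Payload 6.4 kg.
Tool frame: the origin (TCP) lies at the very end of the fingers, on their centre line; the grasp point (between the pads) lies 19 mm behind it; z points along the fingers, y is the line along which they close (so a half turn about z gives the same grasp; the last joint's range is limited). The gripper opens to 85 mm and grips with 20 to 120 N. Pads are 22 mm wide; open, the fingers measure 114 mm over their backs; the gripper's body (76 mm by 85 mm) begins 54 mm behind the grasp point. The pads swing forward as they close: fully open they stand 13 mm farther back than shut.
Start: joints at [0.897, 0.181, 1.607, -0, 1.354, -0.206], TCP at [0.259, 0.513, 0.231] pointing down, gripper open.
Joint ranges: [-2.99, 2.99], [-0.89, 2.07], [0.3, 2.58], [-1.14, 4.28], [0, 2.63], [-3.12, 3.12]. Speed limits (rad/s): [2.57, 2.57, 3.01, 3.14, 3.14, 3.14].

## Interface

Orientations are given as a unit quaternion [w, x, y, z].
In Python, from bench import ctrl gives the robot as it stands.
- The arm moves only by the tool jog_arm, never from a script. Its argument "series" is a list that holds one entry, the list of rows, each a list of 7 numbers: the shift along the tool's x, y, z in mm, then the turn, a rotation vector about the tool's x, y, z in rad, then the finger opening in mm, from 0 to 85.4. In form: [[[tx, ty, tz, rx, ry, rz, gripper], ...]]. A call has exactly 10 rows; each row shifts and turns the commanded pose from where the row before left it, along the tool's axes as they then stand; what a row does not reach is not made up. A row lasts 1/10 s, in which the tool goes at most 50 mm and 8.59 degrees, less where a joint would pass 70% of its speed; a pose out of reach is approached as far as the arm can. A call with a gripper value outside its range is refused whole. The fingers move at their own pace and stop on an object; the grip force is fixed at half the most. Time passes only in rows, so rows that do not move let the fingers close, or fill a call up. It gives the time, the measured TCP pose, the force, the opening and the grip force at its end, in the units of the state.
- ctrl.get_obs(): the state, without advancing time (a new reading comes with each control period).
- ctrl.camera(name): name is "side" or "top"; returns a dict with "frame" (480x640x3 uint8, blue, green, red), "z_map" (480x640 float32, m along the optical axis (not along the pixel's ray), 0 where there is no reading), "fx", "fy", "cx", "cy" (pixels), "k1" (the pictures are not rectified: a ray, as slopes to the right and down, at radius r is drawn at 1 + k1 r^2 times it, then the intrinsics apply), "xyz" and "rotation" of the camera in the world. Camera axes: x right, y down, z forward; pixel columns grow to the right and rows downward; lengths in m; the calibration is good to about 2 mm. A picture is of the moment at which its call begins.
- ctrl.hand_in(): hands the job in; it is judged then, once.
The state is a dict: "time_s": time; "q": joint angles; "dq": joint speeds; "joint_efforts": joint torques, N m; "eef_pos": TCP position; "eef_rot": TCP orientation; "wrist_force": force on the tool from outside, world axes, zero at the start; "torque": the same for the moment, N m; "opening": opening from 0.0 (shut) to 1.0 (fully open); "grasp_force": force on a finger pad.
Only numpy, scipy, OpenCV 4.12 (cv2) and the standard library are available. Lean on these libraries where they do the work, as an engineer would, in place of code of your own. Each camera call takes 0.05 s, during which the arm holds its last target. There are 200 camera calls.

## Working session

There is one attempt and no reset: what is moved stays moved. The work goes in short steps, Python scripts to look and compute and a tool call to move; the robot and the scene stay as the last step left them, time stands still between calls to the robot, and variables do not carry over. Pictures are saved under pics/ and viewed, at most 10 in all, crops included, and the job is handed in when it is done.

Besides the shell and the picture viewer there is one more tool, called after ">>>" as name([rows], argument=value, ...), one row to a line, values as JSON. jog_arm: Moves the arm, as the interface text tells. Its arguments: {"type":"object","properties":{"series":{"type":"array"}},"required":["series"]}

```bash
mkdir -p pics; cat > h.py <<'E'
import numpy as np, cv2
from bench import ctrl
from scipy.spatial.transform import Rotation as R
def rot(c):
    r=np.array(c["rotation"],float)
    return r if r.shape==(3,3) else R.from_quat(np.r_[r.ravel()[1:],r.ravel()[0]]).as_matrix()
def cloud(c):
    K=np.array([[c["fx"],0,c["cx"]],[0,c["fy"],c["cy"]],[0,0,1]],float)
    v,u=np.mgrid[:480,:640]
    p=cv2.undistortPoints(np.stack([u,v],-1).reshape(-1,1,2).astype(float),K,np.array([c["k1"],0,0,0,0.])).reshape(480,640,2)
    z=c["z_map"]
    P=np.dstack([p[...,0]*z,p[...,1]*z,z])@rot(c).T+np.array(c["xyz"])
    P[z==0]=np.nan
    return P
def save(name,c): np.savez("pics/"+name+".npz",P=cloud(c),f=c["frame"]); cv2.imwrite("pics/"+name+".png",c["frame"])
E
python3 - <<'E'
from h import *
for n in("top","side"):
    c=ctrl.camera(n); save(n+"0",c); print(n,c["xyz"],c["rotation"],c["fx"],c["k1"])
o=ctrl.get_obs(); print(o)
E
```

```text
top [0.392809   0.02692748 1.00815576] [ 0.05481998 -0.69731263  0.71287359 -0.05060741] 439.2350639765002 -0.08093972073435325
side [ 0.33973514 -0.68038376  0.68300276] [-0.42838415  0.89301445 -0.1223872   0.06351049] 479.3749065657888 -0.05426825331789675
{'time_s': 0.1, 'q': array([ 8.96697076e-01,  1.81486970e-01,  1.60791585e+00,  3.71122029e-06,
        1.35378550e+00, -2.06300970e-01]), 'dq': array([ 0.00073645, -0.00105269, -0.00192659, -0.00221416,  0.00132903,
        0.00060766]), 'joint_efforts': array([-7.35036210e-04, -4.45878518e+01, -3.52239847e+01, -2.65666249e-04,
        4.08475680e-03,  3.49164281e-05]), 'eef_pos': array([0.25894709, 0.51283528, 0.23045908]), 'eef_rot': array([-3.41611547e-04,  2.31772559e-01,  9.72769677e-01, -7.20999621e-04]), 'wrist_force': array([ 0.55644459, -0.09140532, -0.68934659]), 'torque': array([-0.04040894, -0.06079388,  0.0116081 ]), 'grasp_force': 0.0, 'opening': 1.0001446073855307}
```

View pics/top0.png

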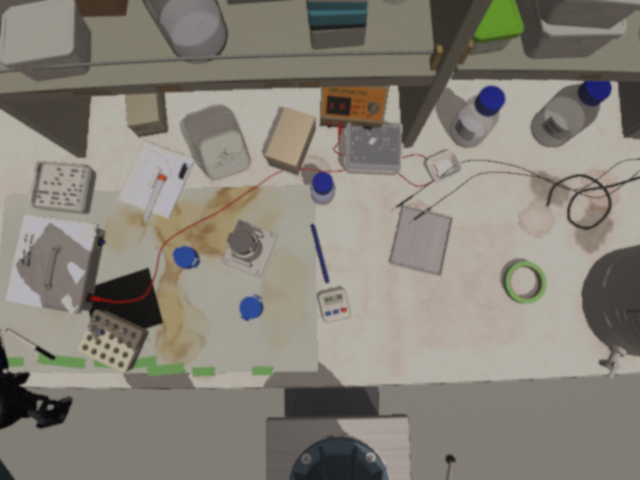

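View pics/side0.png

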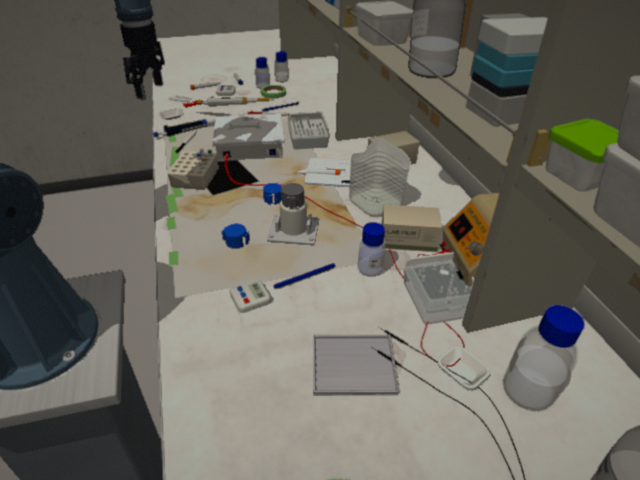

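The top view shows the white tub with the grey cap at about (245,245) and decoy blue caps at (186,258) and (251,307). There is a tray candidate at (420,240), the small bottle at (322,188) and the timer at (334,304). Next I'll crop in and measure.

```bash
python3 - <<'E'
from h import *
t=np.load("pics/top0.npz"); s=np.load("pics/side0.npz")
a=cv2.resize(t["f"][205:290,205:290],(400,400),interpolation=cv2.INTER_CUBIC)
b=cv2.resize(s["f"][170:255,250:335],(400,400),interpolation=cv2.INTER_CUBIC)
c=cv2.resize(t["f"][110:290,310:460],(333,400),interpolation=cv2.INTER_CUBIC)
cv2.imwrite("pics/crop1.png",np.clip(1.6*np.hstack([a,b]).astype(float),0,255).astype(np.uint8))
for n,d in(("top",t),("side",s)):
    P=d["P"]
    # tub region by world
    if n=="top": C=P[240,243]; print("tubpix",C)
    reg=np.abs(P[...,:2]-C[:2]).max(-1)<.08
    for lo,hi in((.006,.014),(.074,.084),(.1,.114),(.115,.125)):
        m=reg&(P[...,2]>lo)&(P[...,2]<hi); q=P[m]
        print(n,lo,len(q),q.mean(0),q.min(0),q.max(0))
        if len(q)>20:print(cv2.minAreaRect((q[:,:2]*1000).astype(np.float32)))
for (v,u) in((240,420),(147,370),(188,322),(304,334),(258,186),(307,251)): print(u,v,t["P"][v,u])
P=t["P"]
m=np.zeros((480,640),bool); m[200:285,385:460]=1
q=P[m&(P[...,2]>.006)&(P[...,2]<.03)]; print("rim",len(q),q[:,2].mean(),cv2.minAreaRect((q[:,:2]*1000).astype(np.float32)))
print("table",np.nanmedian(P[300:350,400:480,2]))
E
```

```text
tubpix [0.53486978 0.18420519 0.11649352]
top 0.006 1033 [0.52548216 0.18244211 0.00993412] [0.46254691 0.11985637 0.00606515] [0.59967066 0.26129148 0.01394365]
((518.9630126953125, 187.67955017089844), (114.03022766113281, 133.52671813964844), 68.12678527832031)
top 0.074 123 [0.52204624 0.17985526 0.07876587] [0.50200335 0.15897899 0.07430072] [0.56060611 0.21708767 0.08341471]
((527.1423950195312, 182.59414672851562), (43.3146858215332, 60.965206146240234), 49.57466125488281)
top 0.1 88 [0.52739556 0.18645999 0.10971166] [0.50681909 0.15883117 0.10072017] [0.55642392 0.22046596 0.1139673 ]
((530.828125, 189.31483459472656), (47.990806579589844, 59.880462646484375), 8.780855178833008)
top 0.115 419 [0.53253439 0.18989122 0.11751108] [0.50763056 0.16529516 0.11500417] [0.55609539 0.21962586 0.12148414]
((531.258544921875, 188.62203979492188), (52.51603317260742, 48.268310546875), 34.650455474853516)
side 0.006 602 [0.53014821 0.1690766  0.00858848] [0.46918153 0.12339067 0.00608071] [0.59674105 0.25450846 0.01397929]
((533.686279296875, 187.6052703857422), (102.09455871582031, 109.
[... 415 characters left out ...]
 (51.02085494995117, 49.58892059326172), 17.12543296813965)
side 0.115 156 [0.53426559 0.18913609 0.11598312] [0.51055538 0.165281   0.11504198] [0.55791422 0.21308153 0.11797599]
((534.6327514648438, 189.04241943359375), (46.28731918334961, 46.45387649536133), 79.5126953125)
420 240 [ 0.54393854 -0.20732513  0.00099543]
370 147 [ 0.75737385 -0.09489537  0.042296  ]
322 188 [0.64339824 0.01876959 0.10910812]
334 304 [ 0.40108846 -0.00268757  0.01927721]
186 258 [0.5099537  0.32806809 0.0337784 ]
251 307 [0.39811011 0.1809528  0.03272368]
rim 669 0.00855169893985077 ((556.9024047851562, -206.29544067382812), (142.5670928955078, 174.8693084716797), 81.19786071777344)
table 0.000467656184784615
```

View pics/crop1.png

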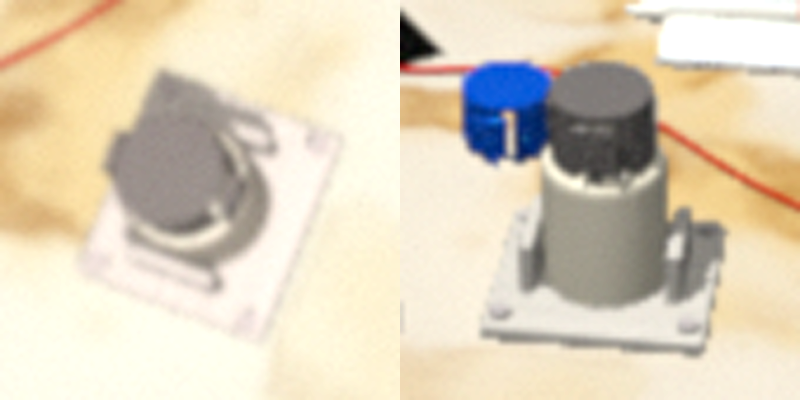

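The crop shows the cap with one tab sticking out left at crop (118,150) and the other facing the side camera at crop (600,140). Next I'll fit the cap centre, tab direction and tray.

```bash
python3 - <<'E'
from h import *
from scipy.optimize import least_squares
for n in("top","side"):
    d=np.load(f"pics/{n}0.npz"); P=d["P"]
    reg=np.hypot(P[...,0]-.532,P[...,1]-.189)<.045
    q=P[reg&(P[...,2]>.1145)]
    # top disc: robust centre
    for z in (0,):
        (cx,cy),r=cv2.minEnclosingCircle((q[:,:2]*1000).astype(np.float32)); print(n,"top disc",cx,cy,r,np.median(q[:,2]), q[:,:2].mean(0))
    c=np.median(q[:,:2],0)
    w=P[reg&(P[...,2]>.09)&(P[...,2]<.113)]; e=w[:,:2]-c; rr=np.hypot(*e.T); an=np.degrees(np.arctan2(e[:,1],e[:,0]))
    for a in range(-180,180,10):
        k=(an>=a)&(an<a+10)
        if k.sum()>2: print(a,k.sum(),np.round(rr[k].max()*1000,1),np.round(np.median(rr[k])*1000,1),end=" | ")
    print()
    # plate rectangle by side: plate points
    m=(np.hypot(P[...,0]-.532,P[...,1]-.189)<.085)&(P[...,2]>.0065)&(P[...,2]<.0125)
    m=cv2.morphologyEx(m.astype(np.uint8),cv2.MORPH_OPEN,np.ones((3,3)))
    print("plate",cv2.minAreaRect((P[m>0][:,:2]*1000).astype(np.float32)))
    # tray
    m=(np.abs(P[...,0]-.545)<.1)&(np.abs(P[...,1]+.205)<.1)&(P[...,2]>.0055)&(P[...,2]<.02)
    nb,l,st,_=cv2.connectedComponentsWithStats(m.astype(np.uint8),connectivity=8); i=1+np.argmax(st[1:,4])
    print("tray",st[i],cv2.minAreaRect((P[l==i][:,:2]*1000).astype(np.float32)),np.median(P[l==i][:,2]))
t=np.load("pics/top0.npz")["f"]; s=np.load("pics/side0.npz")["f"]
a=cv2.resize(t[225:255,220:265],(600,400),interpolation=cv2.INTER_CUBIC)
b=cv2.resize(t[120:290,325:465],(329,400),interpolation=cv2.INTER_CUBIC)
e=cv2.resize(s[320:405,300:405],(470,400))
cv2.imwrite("pics/crop2.png",np.clip(1.8*np.hstack([b,e]).astype(float),0,255).astype(np.uint8))
cv2.imwrite("pics/crop3.png",np.clip(2.2*a.astype(float),0,255).astype(np.uint8))
E
```

```text
top top disc 529.3539428710938 191.51565551757812 28.439680099487305 0.11739873277793167 [0.53239988 0.18956628]
-170 4 26.1 25.4 | -160 4 25.6 25.4 | -150 5 25.3 25.2 | -140 4 30.7 27.0 | -130 8 31.4 30.7 | -120 10 30.7 29.8 | -110 8 30.7 30.3 | -100 4 31.2 31.1 | -90 4 25.4 24.9 | -80 4 26.0 25.6 | 50 3 30.9 29.1 | 60 5 30.1 28.3 | 70 3 30.7 29.7 | 80 6 30.8 28.7 | 170 3 25.9 25.4 | 
plate ((532.839111328125, 189.5256805419922), (98.57640838623047, 109.99915313720703), 67.32093811035156)
tray [390 205  63  70 443] ((547.39111328125, -210.97604370117188), (119.99752807617188, 152.12396240234375), 74.62493133544922) 0.009301848811701263
side top disc 535.197021484375 189.073486328125 25.142732620239258 0.11563863221438175 [0.53449033 0.18917301]
-180 6 24.6 24.3 | -170 10 25.4 24.2 | -160 7 25.4 24.2 | -150 15 27.1 24.0 | -140 11 30.4 27.9 | -130 20 33.2 28.5 | -120 19 30.4 27.9 | -110 31 33.0 28.6 | -100 18 31.9 29.3 | -90 12 26.2 23.0 | -80 17 25.4 23.3 | -70 12 25.2 23.9 | -60 16 26.9 23.9 | -50 9 25.4 24.4 | -40 8 26.8 25.2 | -30 3 25.8 24.2 | -20 5 25.7 25.6 | 160 7 25.5 25.4 | 
plate ((533.3143310546875, 186.77557373046875), (94.57286834716797, 106.99542236328125), 69.13894653320312)
tray [313 335  86  59 605] ((547.554931640625, -209.22691345214844), (123.37578582763672, 146.46533203125), 74.57009887695312) 0.008060380503277287
```

View pics/crop2.png

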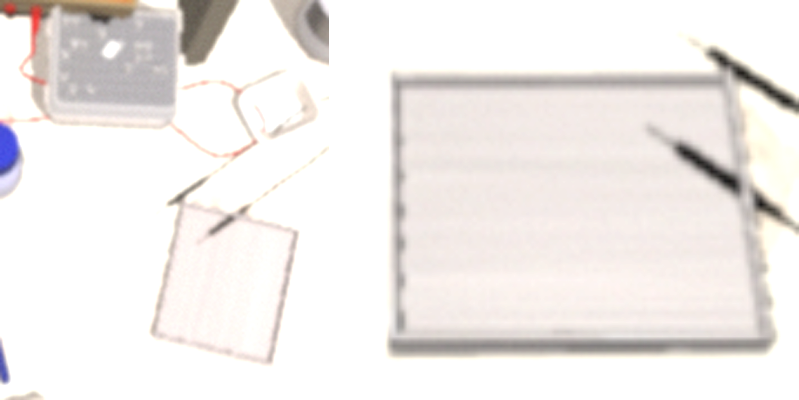

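View pics/crop3.png

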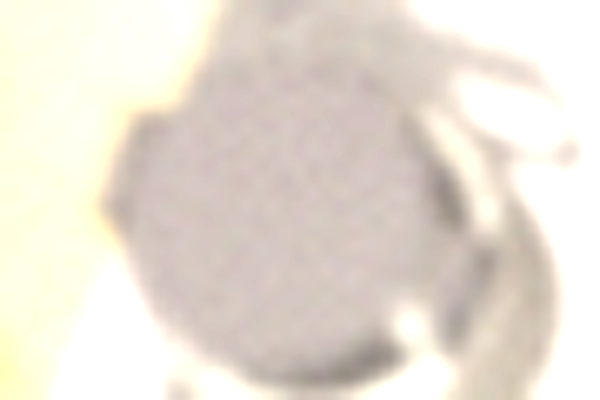

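Crop 2 confirms that the low flat tray is the one at top (421,240). A probe tip lies over its back edge, at top pixel (410,222). Crop 3 shows the tabs at left (125,165) and right (470,290), so the cap is aligned with the holder plate: y axis about 67.5°, axis at about (0.533, 0.189). Moving over it.

>>> jog_arm([
  [[-20,-8.5,0,0,0,0,85],[-36,-15.3,0,0,0,0,85],[-40,-17,0,0,0,0,85],[-40,-17,0,0,0,0,85],[-40,-17,0,0,0,0,85],[-40,-17,0,0,0,0,85],[-40,-17,0,0,0,0,85],[-40,-17,0,0,0,0,85],[-40,-17,0,0,0,0,85],[-30,-12.7,0,0,0,0,85]],
])

```text
time_s: 1.1
eef_pos: [0.517, 0.2072, 0.2309]
eef_rot: [-0.0, 0.232, 0.973, -0.0]
wrist_force: [0.5, 0.0, 0.6]
opening: 0.993
grasp_force: 0.0
```

```bash
cat > st.py <<'E'
from h import *
import sys
o=ctrl.get_obs(); w,x,y,z=o["eef_rot"]; M=R.from_quat([x,y,z,w]).as_matrix()
print("t",round(o["time_s"],2),"pos",np.round(o["eef_pos"],4),"yaw_y",np.round(np.degrees(np.arctan2(M[1,1],M[0,1])),2),"zax",np.round(M[:,2],4),"op",round(o["opening"]*85.4,2),"gf",round(o["grasp_force"],1))
print("F",np.round(o["wrist_force"],2),"Ftool",np.round(M.T@o["wrist_force"],2),"T",np.round(o["torque"],3),"q",np.round(o["q"],3))
if len(sys.argv)>1:
    g=np.array([float(a) for a in sys.argv[1:4]]); print("tool shift mm",np.round(M.T@(g-o["eef_pos"])*1000,1))
E
python3 st.py .533 .189 .15
```

```text
t 1.1 pos [0.517  0.2072 0.2309] yaw_y 63.12 zax [-4.e-04 -4.e-04 -1.e+00] op 84.8 gf 0.0
F [0.55 0.05 0.61] Ftool [-0.47  0.29 -0.61] T [ 0.047  0.007 -0.057] q [ 0.168  0.141  1.653 -0.     1.348 -0.933]
tool shift mm [-22.5  -8.9  80.9]
```

>>> jog_arm([
  [[-5,-2,5,0,0,0,85],[-8,-3,15,0,0,0,85],[-7,-3,20,0,0,0,85],[-2.5,-1,20,0,0,0,85],[0,0,15,0,0,-0.02,80],[0,0,5,0,0,-0.04,78],[0,0,0,0,0,-0.018,78],[0,0,0,0,0,0,78],[0,0,0,0,0,0,78],[0,0,0,0,0,0,78]],
])

```text
time_s: 2.1
eef_pos: [0.5321, 0.1915, 0.1519]
eef_rot: [0.001, 0.194, 0.981, 0.0]
wrist_force: [-0.6, 0.3, -0.0]
opening: 0.917
grasp_force: 0.0
```

```bash
python3 st.py .533 .189 .0885; python3 - <<'E'
from h import *
c=ctrl.camera("side"); save("s1",c)
c2=ctrl.camera("top"); save("t1",c2)
a=cv2.resize(c["frame"][130:250,240:350],(440,480),interpolation=cv2.INTER_CUBIC)
b=cv2.resize(c2["frame"][205:285,205:265],(360,480),interpolation=cv2.INTER_CUBIC)
cv2.imwrite("pics/c4.png",np.clip(1.8*np.hstack([a,b]).astype(float),0,255).astype(np.uint8))
E
```

```text
t 2.1 pos [0.5321 0.1915 0.1519] yaw_y 67.67 zax [ 1.1e-03  2.0e-04 -1.0e+00] op 78.3 gf 0.0
F [-0.62  0.34 -0.04] Ftool [0.7  0.07 0.04] T [-0.019 -0.025  0.027] q [ 0.136  0.243  1.703  0.     1.195 -1.045]
tool shift mm [-1.7 -2.  63.4]
```

View pics/c4.png

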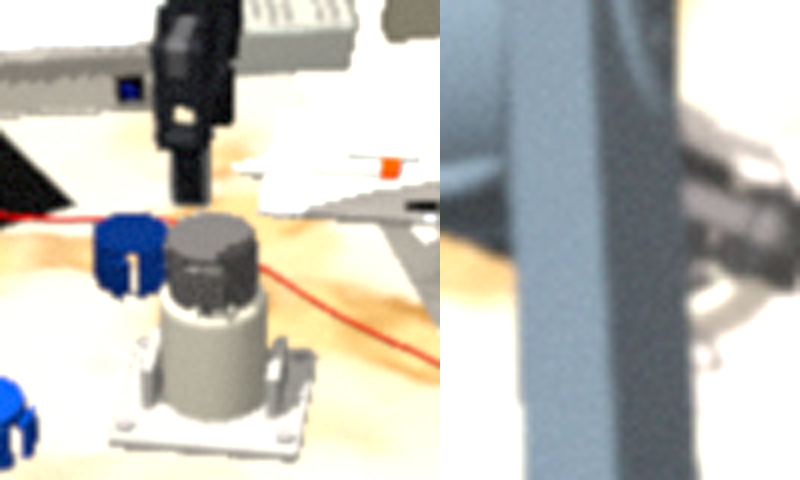

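The side view shows the fingers above the cap and clear of it. Next I'll check the camera bias against the finger, whose pose is known.

```bash
python3 - <<'E'
from h import *
o=ctrl.get_obs(); w,x,y,z=o["eef_rot"]; M=R.from_quat([x,y,z,w]).as_matrix()
for n in("s1","t1"):
    P=np.load(f"pics/{n}.npz")["P"]; q=(P-o["eef_pos"])@M
    # finger: z_tool in -40..0
    for lo,hi in((-22,-2),(-30,-15)):
        m=(q[...,2]>lo/1e3)&(q[...,2]<hi/1e3)&(np.abs(q[...,1])<.07)&(np.abs(q[...,0])<.03)
        e=q[m]*1000; print(n,lo,hi,len(e), len(e) and (e.min(0).round(1),e.max(0).round(1),np.median(e,0).round(1)))
    # cap in tool frame
    c=P[(np.hypot(P[...,0]-.532,P[...,1]-.189)<.045)&(P[...,2]>.085)&(P[...,2]<.122)]
    if len(c)>30:
        e=(c-o["eef_pos"])@M*1000; t=e[c[:,2]>.1145]; 
        print(" captop",len(t),t.min(0).round(1),t.max(0).round(1)); s=e[(c[:,2]>.09)&(c[:,2]<.112)]; f=s[s[:,1]<-26]; print(" cap side x",s.min(0).round(1),s.max(0).round(1),"tab",len(f),f and 0 if False else (f.min(0).round(1),f.max(0).round(1)))
P=np.load("pics/s1.npz")["P"]; q=(P-o["eef_pos"])@M*1000
for v in range(160,184,3):
    r=q[v,278:296]; print(v,np.round(r[np.abs(r[:,0])<20][:, :].tolist(),0).tolist()[:1],np.round(r[(np.abs(r[:,0])<25)&(r[:,1]>-80)&(r[:,1]<0)][:,0],0).tolist())
E
```

```text
s1 -22 -2 72 (array([-10.8, -54. , -21.8]), array([10.5, 42.4, -8.2]), array([ -3.8, -45.5, -16. ]))
s1 -30 -15 92 (array([-11. , -55.7, -30. ]), array([ 10.2,  42.4, -15. ]), array([ -3.9, -48.5, -22.4]))
 captop 184 [-26.6 -26.6  33.5] [20.9 22.9 37.3]
 cap side x [-28.7 -33.3  39.8] [23.   6.6 61.7] tab 84 (array([-12.7, -33.3,  40. ]), array([  7.6, -26.2,  61.7]))
t1 -22 -2 2 (array([  9.5, -48.5, -15.2]), array([ 12.1, -47.7, -14.1]), array([ 10.8, -48.1, -14.7]))
t1 -30 -15 1 (array([ 12.1, -47.7, -15.2]), array([ 12.1, -47.7, -15.2]), array([ 12.1, -47.7, -15.2]))
160 [[12.0, -72.0, -73.0]] [12.0, 10.0, 8.0, 8.0, 8.0, 6.0, 4.0, 3.0, 1.0, -2.0, -8.0, -10.0, -12.0, -12.0, -12.0]
163 [[13.0, -66.0, -63.0]] [13.0, 11.0, 8.0, 7.0, 4.0, 3.0, 1.0, -1.0, -3.0, -5.0, -8.0, -10.0, -11.0, -12.0, -12.0, -14.0]
166 [[11.0, -69.0, -58.0]] [11.0, 9.0, 7.0, 5.0, 2.0, 0.0, -1.0, -4.0, -6.0, -8.0, -10.0, -11.0, -13.0, -11.0]
169 [[10.0, -45.0, -37.0]] [10.0, 6.0, 4.0, 2.0, 0.0, -2.0, -4.0, -6.0, -7.0, -9.0, -11.0]
172 [[9.0, -48.0, -32.0]] [9.0, 6.0, 4.0, 2.0, 1.0, -1.0, -4.0, -6.0, -7.0, -9.0, -11.0]
175 [[10.0, -46.0, -24.0]] [10.0, 7.0, 5.0, 2.0, 0.0, -2.0, -4.0, -6.0, -7.0, -9.0, -11.0]
178 [[10.0, -47.0, -18.0]] [10.0, 6.0, 5.0, 3.0, 1.0, -1.0, -3.0, -5.0, -7.0, -8.0, -10.0]
181 [[8.0, -46.0, -10.0]] [8.0, 7.0, 4.0, 2.0, 0.0, -2.0, -4.0, -6.0, -8.0, -10.0]
```

>>> jog_arm([
  [[-0.8,-0.7,0,0,0,0,78],[-0.8,-0.5,5,0,0,0,78],[-0.8,-0.5,10,0,0,0,78],[0,0,12,0,0,0,78],[0,0,12,0,0,0,78],[0,0,10,0,0,0,78],[0,0,8,0,0,0,76],[0,0,5,0,0,0,74],[0,0,0,0,0,0,72],[0,0,0,0,0,0,70]],
])

```text
time_s: 3.2
eef_pos: [0.5337, 0.1888, 0.0895]
eef_rot: [0.0, 0.194, 0.981, 0.0]
wrist_force: [-0.4, -0.3, 0.2]
opening: 0.821
grasp_force: 0.0
```

```bash
python3 st.py .5343 .1899 .0865
```

```text
t 3.2 pos [0.5337 0.1888 0.0895] yaw_y 67.67 zax [ 3.e-04  0.e+00 -1.e+00] op 70.09 gf 0.0
F [-0.43 -0.3   0.24] Ftool [ 0.29 -0.44 -0.24] T [ 0.005  0.022 -0.013] q [ 0.13   0.329  1.737  0.     1.075 -1.051]
tool shift mm [-0.2  1.2  3. ]
```

>>> jog_arm([
  [[-0.2,0.5,1,0,0,0,67],[0,0,1,0,0,0,65],[0,0,0.5,0,0,0,63],[0,0,0,0,0,0,62],[0,0,0,0,0,0,61],[0,0,0,0,0,0,60],[0,0,0,0,0,0,59],[0,0,0,0,0,0,58],[0,0,0,0,0,0,57.5],[0,0,0,0,0,0,57.5]],
])

```text
time_s: 4.2
eef_pos: [0.5346, 0.1897, 0.0878]
eef_rot: [0.001, 0.194, 0.981, 0.001]
wrist_force: [1.0, 4.7, 5.2]
opening: 0.674
grasp_force: 6.1
```

```bash
python3 st.py .5343 .1899 .0865
```

```text
t 4.2 pos [0.5346 0.1897 0.0878] yaw_y 67.67 zax [ 0.0021  0.001  -1.    ] op 57.59 gf 6.1
F [1.04 4.68 5.22] Ftool [ 0.81  4.73 -5.22] T [ 0.805 -0.191  0.002] q [ 1.310e-01  3.330e-01  1.736e+00  1.000e-03  1.071e+00 -1.050e+00]
tool shift mm [0.4 0.  1.3]
```

>>> jog_arm([
  [[0,0.5,0,0,0,0,57.5],[0,0.5,0,0,0,0,57.5],[0,0.3,0,0,0,0,57],[0,0,0,0,0,0,56.5],[0,0,0,0,0,0,56],[0,0,0,0,0,0,55.5],[0,0,0,0,0,0,55],[0,0,0,0,0,0,54.5],[0,0,0,0,0,0,54],[0,0,0,0,0,0,54]],
])

```text
time_s: 5.2
eef_pos: [0.535, 0.1904, 0.088]
eef_rot: [0.001, 0.194, 0.981, 0.0]
wrist_force: [-1.5, 2.9, 7.4]
opening: 0.635
grasp_force: 9.6
```

```bash
python3 st.py .5343 .1899 .0865
```

```text
t 5.2 pos [0.535  0.1904 0.088 ] yaw_y 67.67 zax [ 1.5e-03  1.0e-04 -1.0e+00] op 54.19 gf 9.6
F [-1.51  2.92  7.39] Ftool [ 2.5   2.13 -7.39] T [0.376 0.196 0.021] q [ 0.133  0.334  1.734 -0.     1.072 -1.048]
tool shift mm [ 0.4 -0.8  1.5]
```

>>> jog_arm([
  [[0.3,0.5,-0.5,0,0,0,53.5],[0,0,-0.5,0,0,0,53],[0,0,0,0,0,0,52],[0,0,0,0,0,0,51],[0,0,0,0,0,0,50],[0,0,0,0,0,0,48],[0,0,0,0,0,0,45],[0,0,0,0,0,0,42],[0,0,0,0,0,0,40],[0,0,0,0,0,0,40]],
])

```text
time_s: 6.2
eef_pos: [0.5351, 0.1908, 0.0894]
eef_rot: [0.001, 0.194, 0.981, 0.0]
wrist_force: [-1.6, -0.5, 11.7]
opening: 0.565
grasp_force: 59.9
```

```bash
python3 st.py .5343 .1899 .0865
```

```text
t 6.2 pos [0.5351 0.1908 0.0894] yaw_y 67.67 zax [ 1.9e-03 -1.0e-04 -1.0e+00] op 48.22 gf 59.9
F [-1.6  -0.46 11.66] Ftool [  1.28  -1.02 -11.67] T [ 0.145  0.187 -0.051] q [ 0.134  0.332  1.733 -0.     1.075 -1.047]
tool shift mm [ 0.4 -1.2  2.9]
```

>>> jog_arm([
  [[0,0,-1,0,0,0,40],[0,0,-1,0,0,0,40],[0,0,-0.4,0,0,-0.02,40],[0,0,0,0,0,-0.04,40],[0,0,0,0,0,-0.04,40],[0,0,0,0,0,-0.04,40],[0,0,0,0,0,-0.04,40],[0,0,0,0,0,-0.04,40],[0,0,0,0,0,-0.03,40],[0,0,0,0,0,0,40]],
])

```text
time_s: 7.2
eef_pos: [0.5344, 0.1915, 0.0897]
eef_rot: [0.0, 0.069, 0.998, 0.001]
wrist_force: [4.9, 4.2, -0.5]
opening: 0.57
grasp_force: 62.7
```

```bash
python3 st.py .5351 .1908 .0894
```

```text
t 7.2 pos [0.5344 0.1915 0.0897] yaw_y 82.03 zax [ 4.0e-04  1.1e-03 -1.0e+00] op 48.68 gf 62.7
F [ 4.92  4.19 -0.48] Ftool [-4.29  4.83  0.49] T [ 0.724 -0.686 -0.065] q [ 1.340e-01  3.310e-01  1.733e+00  1.000e-03  1.076e+00 -1.298e+00]
tool shift mm [-0.8 -0.6  0.3]
```

>>> jog_arm([
  [[-0.5,0.5,0,0,0,0,40],[-0.3,0.3,0,0,0,0,40],[0,0,0,0,0,-0.02,40],[0,0,0,0,0,-0.04,40],[0,0,0,0,0,-0.04,40],[0,0,0,0,0,-0.04,40],[0,0,0,0,0,-0.04,40],[0,0,0,0,0,-0.03,40],[0,0,0,0,0,-0.02,40],[0,0,0,0,0,0,40]],
])

```text
time_s: 8.2
eef_pos: [0.5348, 0.1915, 0.0899]
eef_rot: [-0.0, -0.045, 0.999, -0.0]
wrist_force: [1.0, 0.3, -1.0]
opening: 0.564
grasp_force: 62.7
```

```bash
python3 st.py .5351 .1908 .0894
```

```text
t 8.2 pos [0.5348 0.1915 0.0899] yaw_y 95.2 zax [-7.e-04 -2.e-04 -1.e+00] op 48.18 gf 62.7
F [ 1.01  0.33 -1.02] Ftool [-1.04  0.24  1.01] T [ 0.171 -0.263 -0.031] q [ 0.135  0.333  1.731 -0.     1.079 -1.526]
tool shift mm [-0.2 -0.7  0.5]
```

>>> jog_arm([
  [[0,0,0,0,0,-0.01,40],[0,0,0,0,0,-0.01,40],[0,0,0,0,0,-0.01,40],[0,0,0,0,0,-0.01,40],[0,0,0,0,0,-0.01,40],[0,0,0,0,0,0,40],[0,0,0,0,0,0,40],[0,0,0,0,0,0,40],[0,0,0,0,0,0,40],[0,0,0,0,0,0,40]],
])

```text
time_s: 9.2
eef_pos: [0.535, 0.1916, 0.0902]
eef_rot: [-0.0, -0.07, 0.998, -0.0]
wrist_force: [-0.7, 0.8, -0.9]
opening: 0.564
grasp_force: 62.8
```

```bash
python3 st.py
```

```text
t 9.2 pos [0.535  0.1916 0.0902] yaw_y 98.03 zax [-2.e-04 -1.e-04 -1.e+00] op 48.14 gf 62.8
F [-0.73  0.79 -0.86] Ftool [0.61 0.88 0.86] T [0.061 0.002 0.026] q [ 0.135  0.333  1.731 -0.     1.079 -1.576]
```

>>> jog_arm([
  [[0,0,0,0,0,-0.01,40],[0,0,0,0,0,-0.01,40],[0,0,0,0,0,-0.01,40],[0,0,0,0,0,-0.01,40],[0,0,0,0,0,-0.01,40],[0,0,0,0,0,-0.01,40],[0,0,0,0,0,0,40],[0,0,0,0,0,0,40],[0,0,0,0,0,0,40],[0,0,0,0,0,0,40]],
])

```text
time_s: 10.2
eef_pos: [0.5351, 0.1916, 0.0902]
eef_rot: [-0.0, -0.1, 0.995, -0.0]
wrist_force: [0.5, -0.1, -1.5]
opening: 0.564
grasp_force: 62.8
```

```bash
python3 st.py
```

```text
t 10.2 pos [0.5351 0.1916 0.0902] yaw_y 101.47 zax [-1.e-04 -1.e-04 -1.e+00] op 48.19 gf 62.8
F [ 0.47 -0.12 -1.51] Ftool [-0.44 -0.21  1.51] T [ 0.074  0.03  -0.009] q [ 0.135  0.333  1.731 -0.     1.079 -1.636]
```

>>> jog_arm([
  [[0,0,0,0,0,-0.01,40],[0,0,0,0,0,-0.01,40],[0,0,0,0,0,-0.01,40],[0,0,0,0,0,-0.01,40],[0,0,0,0,0,-0.01,40],[0,0,0,0,0,-0.01,40],[0,0,0,0,0,0,40],[0,0,0,0,0,0,40],[0,0,0,0,0,0,40],[0,0,0,0,0,0,40]],
])

```text
time_s: 11.2
eef_pos: [0.5351, 0.1917, 0.0902]
eef_rot: [-0.0, -0.13, 0.992, 0.0]
wrist_force: [-0.7, 1.2, -0.5]
opening: 0.563
grasp_force: 62.7
```

```bash
python3 st.py
```

```text
t 11.2 pos [0.5351 0.1917 0.0902] yaw_y 104.91 zax [-1.e-04  1.e-04 -1.e+00] op 48.06 gf 62.7
F [-0.71  1.23 -0.48] Ftool [0.37 1.37 0.48] T [ 0.236  0.116 -0.019] q [ 0.135  0.333  1.731  0.     1.079 -1.696]
```

>>> jog_arm([
  [[0,0,0,0,0,-0.01,40],[0,0,0,0,0,-0.01,40],[0,0,0,0,0,-0.01,40],[0,0,0,0,0,-0.01,40],[0,0,0,0,0,-0.01,40],[0,0,0,0,0,-0.01,40],[0,0,0,0,0,0,40],[0,0,0,0,0,0,40],[0,0,0,0,0,0,40],[0,0,0,0,0,0,40]],
])

```text
time_s: 12.2
eef_pos: [0.5351, 0.1916, 0.0902]
eef_rot: [-0.0, -0.159, 0.987, -0.0]
wrist_force: [-1.1, 3.1, -0.7]
opening: 0.565
grasp_force: 62.7
```

```bash
python3 st.py
```

```text
t 12.2 pos [0.5351 0.1916 0.0902] yaw_y 108.34 zax [-1.e-04 -0.e+00 -1.e+00] op 48.24 gf 62.7
F [-1.1   3.11 -0.72] Ftool [0.07 3.3  0.72] T [ 0.369  0.21  -0.431] q [ 0.135  0.333  1.731 -0.     1.079 -1.756]
```

The turning torque has risen to 0.43 N m at 0.71 rad, which is the stop. I'll ease off slightly, then start the lift gently.

>>> jog_arm([
  [[0,0.3,0,0,0,0.005,40],[0,0.2,0,0,0,0.004,40],[0,0,0,0,0,0,40],[0,0,-0.5,0,0,0,40],[0,0,-0.5,0,0,0,40],[0,0,-1,0,0,0,40],[0,0,-1,0,0,0,40],[0,0,-1,0,0,0,40],[0,0,-1,0,0,0,40],[0,0,0,0,0,0,40]],
])

```text
time_s: 13.2
eef_pos: [0.5348, 0.1917, 0.0953]
eef_rot: [-0.0, -0.155, 0.988, -0.0]
wrist_force: [1.1, -3.6, -8.9]
opening: 0.564
grasp_force: 64.3
```

```bash
python3 st.py
```

```text
t 13.2 pos [0.5348 0.1917 0.0953] yaw_y 107.83 zax [-6.e-04 -6.e-04 -1.e+00] op 48.18 gf 64.3
F [ 1.14 -3.55 -8.92] Ftool [ 0.   -3.73  8.93] T [-0.518 -0.175 -0.335] q [ 1.360e-01  3.250e-01  1.728e+00 -1.000e-03  1.089e+00 -1.746e+00]
```

>>> jog_arm([
  [[0,-0.4,0,0,0,0.008,40],[0,-0.2,-1,0,0,0,40],[0,0,-1,0,0,0,40],[0,0,-1,0,0,0,40],[0,0,-1,0,0,0,40],[0,0,-1,0,0,0,40],[0,0,-1,0,0,0,40],[0,0,-1,0,0,0,40],[0,0,-1,0,0,0,40],[0,0,0,0,0,0,40]],
])

```text
time_s: 14.2
eef_pos: [0.5354, 0.1915, 0.1035]
eef_rot: [0.0, -0.151, 0.989, -0.0]
wrist_force: [-0.2, -0.6, -1.0]
opening: 0.564
grasp_force: 65.6
```

```bash
python3 st.py
```

```text
t 14.2 pos [0.5354 0.1915 0.1035] yaw_y 107.37 zax [ 5.e-04  1.e-04 -1.e+00] op 48.15 gf 65.6
F [-0.21 -0.57 -0.96] Ftool [ 0.38 -0.48  0.96] T [ 0.032  0.031 -0.027] q [ 0.135  0.313  1.724 -0.     1.104 -1.739]
```

>>> jog_arm([
  [[0,0,-3,0,0,0,40],[0,0,-5,0,0,0,40],[0,0,-6,0,0,0,40],[0,0,-7,0,0,0,40],[0,0,-9,0,0,0,40],[0,0,-10,0,0,0,40],[0,0,-10,0,0,0,40],[0,0,-10,0,0,0,40],[0,0,-10,0,0,0,40],[0,0,-5,0,0,0,40]],
])

```text
time_s: 15.2
eef_pos: [0.5357, 0.1916, 0.1797]
eef_rot: [0.001, -0.151, 0.989, -0.0]
wrist_force: [-0.6, 0.3, -1.4]
opening: 0.561
grasp_force: 65.6
```

```bash
python3 st.py .53 -.207 .18; python3 - <<'E'
from h import *
c=ctrl.camera("side"); save("s2",c)
a=cv2.resize(c["frame"][100:250,220:370],(500,500),interpolation=cv2.INTER_CUBIC)
cv2.imwrite("pics/c5.png",np.clip(1.7*a.astype(float),0,255).astype(np.uint8))
# tray from initial side/top rim: fit rectangle excluding probe (front/left walls)
for n in("side","top"):
    d=np.load(f"pics/{n}0.npz"); P=d["P"]
    a=np.radians(-15.4); ux=np.array([np.cos(a),np.sin(a)]); uy=np.array([-np.sin(a),np.cos(a)])
    for yaw in(-15.4,):
        e=P[...,:2]-np.array([.545,-.208]); X=e@ux*1000; Y=e@uy*1000; Z=P[...,2]*1000
        m=(np.abs(X)<95)&(np.abs(Y)<85)&(Z>5.5)&(Z<16)
        for k,(A,B) in {"x-":(X,Y),"y+":(Y,X),"y-":(Y,X),"x+":(X,Y)}.items():
            s=1 if k[1]=="+" else -1; mm=m&(np.abs(B)<45)&(s*A>45)
            if mm.sum()>5:
                f=np.polyfit(B[mm],A[mm],1); print(n,k,mm.sum(),np.median(A[mm]).round(1),np.degrees(np.arctan(f[0])).round(2))
    pr=(np.abs(X)<60)&(np.abs(Y)<50)&((Z>7)|(d["f"].max(-1)<60)); print(" probe X,Y",np.c_[X[pr],Y[pr],Z[pr]].min(0).round(0),np.c_[X[pr],Y[pr],Z[pr]].max(0).round(0),pr.sum())
E
```

```text
t 15.2 pos [0.5357 0.1916 0.1797] yaw_y 107.37 zax [ 1.8e-03  2.0e-04 -1.0e+00] op 47.89 gf 65.6
F [-0.63  0.26 -1.36] Ftool [0.53 0.44 1.35] T [ 0.004 -0.005 -0.017] q [ 0.135  0.217  1.673 -0.     1.25  -1.739]
tool shift mm [ 124.5 -378.7   -0.4]
side x- 86 -68.8 -0.1
side y+ 116 57.4 -0.11
side y- 115 -59.3 -0.2
side x+ 123 67.3 -3.36
 probe X,Y [44. 12.  2.] [59. 25.  8.] 29
top x- 122 -67.5 -0.63
top y+ 81 55.8 -0.14
top y- 99 -59.1 1.29
top x+ 147 64.8 0.9
 probe X,Y [-59. -49.   7.] [57. 49. 10.] 65
```

View pics/c5.png

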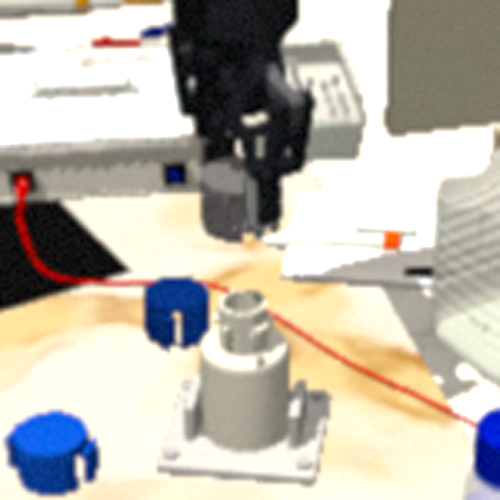

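The cap is clear of the neck and held level in the gripper; the bare neck shows at (243,320). I'll carry it towards the tray, aiming at (0.5225, -0.203), away from the probe.

>>> jog_arm([
  [[5,-14,0,0,0,0,40],[8,-24,0,0,0,0,40],[12,-33,0,0,0,0,40],[13,-38,0,0,0,0,40],[13,-38,0,0,0,0,40],[13,-38,0,0,0,0,40],[13,-38,0,0,0,0,40],[13,-38,0,0,0,0,40],[13,-38,0,0,0,0,40],[10,-28,0,0,0,0,40]],
])

```text
time_s: 16.25
eef_pos: [0.5237, -0.1574, 0.1775]
eef_rot: [-0.001, -0.15, 0.989, -0.0]
wrist_force: [-0.3, 0.0, -0.7]
opening: 0.564
grasp_force: 65.7
```

```bash
python3 st.py .5225 -.2032 .18
```

```text
t 16.25 pos [ 0.5237 -0.1574  0.1775] yaw_y 107.28 zax [-1.1e-03 -2.0e-04 -1.0e+00] op 48.19 gf 65.7
F [-0.35  0.01 -0.67] Ftool [0.33 0.11 0.67] T [-0.038 -0.025 -0.045] q [-5.090e-01  1.740e-01  1.729e+00 -1.000e-03  1.240e+00 -2.381e+00]
tool shift mm [ 14.7 -43.4  -2.4]
```

>>> jog_arm([
  [[6,-17,0,0,0,0,40],[5,-15,0,0,0,0,40],[3.5,-11,5,0,0,0,40],[0,0,15,0,0,0.07,40],[0,0,20,0,0,0.1,40],[0,0,25,0,0,0.1,40],[0,0,25,0,0,0.1,40],[0,0,20,0,0,0.1,40],[0,0,15,0,0,0.07,40],[0,0,5,0,0,0.03,40]],
])

```text
time_s: 17.25
eef_pos: [0.5226, -0.1979, 0.0456]
eef_rot: [-0.002, 0.133, 0.991, 0.001]
wrist_force: [-0.8, -0.4, -1.0]
opening: 0.565
grasp_force: 65.6
```

```bash
python3 st.py .5225 -.2032 .015; python3 - <<'E'
from h import *
c=ctrl.camera("side"); save("s3",c)
cv2.imwrite("pics/c6.png",np.clip(1.6*cv2.resize(c["frame"][270:430,280:450],(680,600)[:2],interpolation=cv2.INTER_CUBIC).astype(float),0,255).astype(np.uint8))
E
```

```text
t 17.25 pos [ 0.5226 -0.1979  0.0456] yaw_y 74.66 zax [-0.0035  0.0025 -1.    ] op 48.21 gf 65.6
F [-0.84 -0.41 -0.95] Ftool [ 0.7  -0.61  0.95] T [-0.021 -0.004  0.063] q [-0.575  0.387  1.767  0.     0.992 -1.878]
tool shift mm [-1.5 -5.2 30.5]
```

View pics/c6.png

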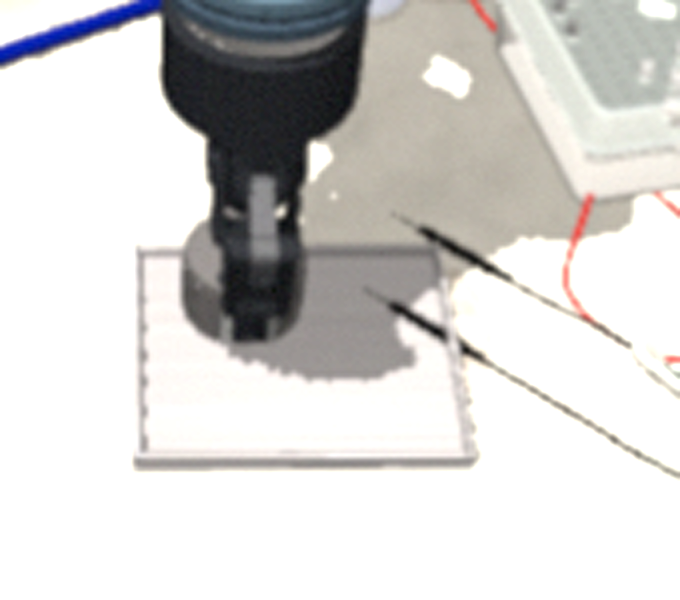

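The cap hangs over the left-middle of the tray, at about (240,300), and is clear of the probe. Lowering it now.

>>> jog_arm([
  [[-0.5,-2,2,0,0,0,40],[-0.5,-2,4,0,0,0,40],[0,-1,5,0,0,0,40],[0,0,5,0,0,0,40],[0,0,5,0,0,0,40],[0,0,3,0,0,0,40],[0,0,2,0,0,0,40],[0,0,1,0,0,0,40],[0,0,0,0,0,0,40],[0,0,0,0,0,0,40]],
])

```text
time_s: 18.3
eef_pos: [0.5237, -0.2048, 0.0213]
eef_rot: [0.0, 0.133, 0.991, -0.0]
wrist_force: [-0.5, 0.0, -1.1]
opening: 0.565
grasp_force: 65.6
```

```bash
python3 st.py .5225 -.2032 .012
```

```text
t 18.3 pos [ 0.5237 -0.2048  0.0213] yaw_y 74.72 zax [ 3.e-04 -2.e-04 -1.e+00] op 48.22 gf 65.6
F [-0.47  0.04 -1.06] Ftool [ 0.47 -0.08  1.06] T [ 0.032  0.015 -0.039] q [-0.584  0.432  1.766  0.     0.943 -1.888]
tool shift mm [1.6 1.3 9.3]
```

>>> jog_arm([
  [[0,0,1,0,0,0,40],[0,0,1,0,0,0,40],[0,0,1,0,0,0,40],[0,0,1,0,0,0,40],[0,0,1,0,0,0,40],[0,0,1,0,0,0,40],[0,0,1,0,0,0,40],[0,0,0.7,0,0,0,40],[0,0,0,0,0,0,40],[0,0,0,0,0,0,40]],
])

```text
time_s: 19.3
eef_pos: [0.5236, -0.2048, 0.0135]
eef_rot: [-0.0, 0.133, 0.991, -0.0]
wrist_force: [0.4, 0.2, -0.8]
opening: 0.571
grasp_force: 65.6
```

```bash
python3 st.py
```

```text
t 19.3 pos [ 0.5236 -0.2048  0.0135] yaw_y 74.71 zax [-0.  0. -1.] op 48.8 gf 65.6
F [ 0.41  0.21 -0.79] Ftool [-0.34  0.31  0.79] T [0.021 0.01  0.017] q [-0.584  0.445  1.767 -0.     0.929 -1.888]
```

>>> jog_arm([
  [[0,0,0.5,0,0,0,40],[0,0,0.5,0,0,0,40],[0,0,0.5,0,0,0,40],[0,0,0.5,0,0,0,40],[0,0,0.5,0,0,0,40],[0,0,0.3,0,0,0,40],[0,0,0,0,0,0,40],[0,0,0,0,0,0,40],[0,0,0,0,0,0,40],[0,0,0,0,0,0,40]],
])

```text
time_s: 20.3
eef_pos: [0.5236, -0.2048, 0.011]
eef_rot: [-0.0, 0.133, 0.991, -0.0]
wrist_force: [-2.9, 0.9, 6.9]
opening: 0.561
grasp_force: 66.8
```

```bash
python3 st.py
```

```text
t 20.3 pos [ 0.5236 -0.2048  0.011 ] yaw_y 74.72 zax [-1.e-04 -0.e+00 -1.e+00] op 47.9 gf 66.8
F [-2.93  0.85  6.95] Ftool [ 3.05  0.05 -6.95] T [ 0.257  0.345 -0.045] q [-0.584  0.45   1.767 -0.     0.925 -1.888]
```

Floor contact felt (7 N). Releasing slowly.

>>> jog_arm([
  [[0,0,0,0,0,0,50],[0,0,0,0,0,0,53],[0,0,0,0,0,0,56],[0,0,0,0,0,0,59],[0,0,0,0,0,0,62],[0,0,0,0,0,0,65],[0,0,0,0,0,0,68],[0,0,0,0,0,0,70],[0,0,0,0,0,0,70],[0,0,0,0,0,0,70]],
])

```text
time_s: 21.3
eef_pos: [0.5236, -0.2048, 0.0107]
eef_rot: [0.0, 0.133, 0.991, -0.0]
wrist_force: [0.1, 0.2, 0.5]
opening: 0.818
grasp_force: 0.0
```

```bash
python3 st.py
```

```text
t 21.3 pos [ 0.5236 -0.2048  0.0107] yaw_y 74.71 zax [ 1.e-04 -0.e+00 -1.e+00] op 69.86 gf 0.0
F [0.12 0.15 0.47] Ftool [-0.07  0.18 -0.47] T [-0.006 -0.006 -0.001] q [-0.584  0.45   1.767 -0.     0.924 -1.888]
```

Released, with no contact force. Raising straight up.

>>> jog_arm([
  [[0,0,-3,0,0,0,70],[0,0,-6,0,0,0,70],[0,0,-10,0,0,0,70],[0,0,-15,0,0,0,70],[0,0,-20,0,0,0,70],[0,0,-25,0,0,0,70],[0,0,-30,0,0,0,70],[0,0,-30,0,0,0,70],[0,0,-20,0,0,0,70],[0,0,-10,0,0,0,70]],
])

```text
time_s: 22.3
eef_pos: [0.5248, -0.2055, 0.1836]
eef_rot: [0.002, 0.133, 0.991, -0.001]
wrist_force: [0.3, 0.2, 0.9]
opening: 0.82
grasp_force: 0.0
```

>>> jog_arm([
  [[0,0,0,0,0,0,70],[0,0,0,0,0,0,70],[0,0,0,0,0,0,70],[0,0,0,0,0,0,70],[0,0,0,0,0,0,70],[0,0,0,0,0,0,70],[0,0,0,0,0,0,70],[0,0,0,0,0,0,70],[0,0,0,0,0,0,70],[0,0,0,0,0,0,70]],
])

```text
time_s: 23.3
eef_pos: [0.5236, -0.2048, 0.1797]
eef_rot: [0.0, 0.133, 0.991, -0.0]
wrist_force: [-0.7, 0.3, -0.4]
opening: 0.817
grasp_force: 0.0
```

```bash
python3 st.py; python3 - <<'E'
from h import *
c=ctrl.camera("side"); save("s4",c)
cv2.imwrite("pics/c7.png",np.clip(1.5*cv2.resize(c["frame"][130:430,200:475],(550,600),interpolation=cv2.INTER_CUBIC).astype(float),0,255).astype(np.uint8))
P=cloud(c); q=P[(np.hypot(P[...,0]-.5236,P[...,1]+.2048)<.04)&(P[...,2]>.03)&(P[...,2]<.06)]
print(len(q),q[:,2].max(),np.median(q[:,2]),q.mean(0))
E
```

```text
t 23.3 pos [ 0.5236 -0.2048  0.1797] yaw_y 74.71 zax [ 1.e-04 -1.e-04 -1.e+00] op 69.8 gf 0.0
F [-0.67  0.28 -0.45] Ftool [0.72 0.09 0.45] T [-0.029 -0.008  0.   ] q [-0.584  0.204  1.689  0.     1.249 -1.888]
662 0.04158628758038718 0.03710892369692104 [ 0.52108255 -0.2092272   0.03664445]
```

View pics/c7.png

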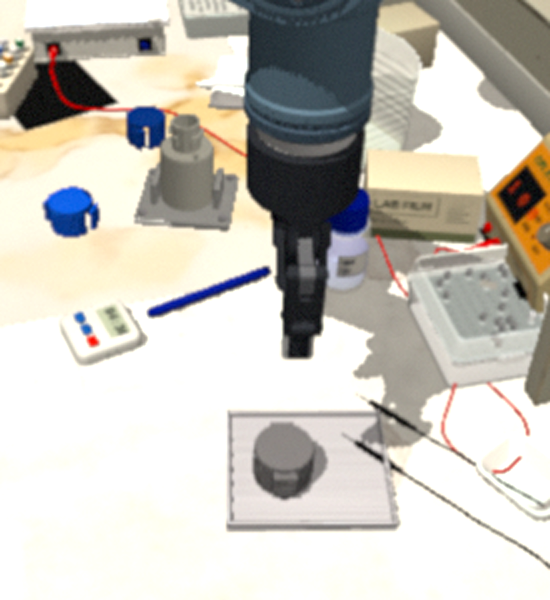

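The cap sits flat and upright in the tray at (285,460), with its top at about 39 mm as expected. The arm is clear, and the bottle and timer haven't moved.

```bash
python3 -c "
from bench import ctrl
print(ctrl.hand_in())"
```

```text
the job is handed in; nothing more can be done
None
```

The grey cap was squeezed, turned to its stop (about 0.71 rad, 0.43 N m) and lifted off; it now stands flat, open side down, in the steel tray, the bottle and timer look unmoved, and the job is handed in at about 23 s.

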